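Seat the dowel cover on its hidden pins and hold it down

ROBOT

A 7-joint arm with a two-finger parallel gripper is mounted at the origin on a cart in front of the work surface, level with it; the furniture and walls round the work are solid. World frame = base frame: x ahead of the robot, y to its left, z up, the work surface at z = 0. Lengths are in m, angles in degrees, forces in N, time in s.
With the tool pointing down it reaches from about 0.35 to 0.9 m from the base axis. Payload 8.1 kg.
Tool frame: the origin (TCP) lies midway between the tips of the shut fingers; the grasp point (between the pads) lies 19 mm behind it; z points along the fingers, y is the direction in which the jaws open and shut (so a half turn about z gives the same grasp; the last joint's range is limited). The gripper opens to 92 mm and grips with 3 to 60 N. Pads are 19 mm wide; open, the fingers measure 130 mm over their backs; the gripper's body (75 mm by 190 mm) begins 47 mm behind the grasp point.
Start: joints at [66.142, 24.895, 1.432, 90.138, -0.665, 64.973, -4.303], TCP at [0.193, -0.595, 0.227] pointing down, gripper open.
Joint ranges: [-149.89, 149.89], [-25.12, 119.58], [-72.63, 75.52], [4.76, 147.25], [-75.54, 255.54], [6.69, 114.76], [-157.13, 157.13]. Speed limits (degrees/s): [127.2, 127.2, 172.46, 172.46, 180, 180, 180].

INTERFACE

Orientations are given as [roll, pitch, yaw] about the fixed x, y, z axes, in that order (R = Rz(yaw) Ry(pitch) Rx(roll)).
In Python, from workcell import get_state, get_image, close_job gives the robot as it stands.
- The arm moves only by the shell command python3 -m creep 'ROWS' [OPENING]. ROWS is text: rows parted by semicolons, each of 4 numbers parted by spaces: the shift along the world's x, y, z in mm, then the turn about the world's z in degrees. In form: x y z roll; .... A call has exactly 8 rows; each row is the pose to reach, as a shift and turn from the pose measured when the call began; what a row does not reach only later rows make up. A row lasts 1/10 s, in which the tool goes at most 50 mm and 8.59 degrees, less where a joint would pass 70% of its speed; a pose out of reach is approached as far as the arm can. A call with a gripper value outside its range is refused whole. OPENING is the opening in per cent of the stroke, from 0 (shut) to 100 (fully open), set as the call begins (- or left out, the last holds). The fingers move at their own pace and stop on an object; the grip force is fixed at half the most. Time passes only in rows, so rows that repeat a pose let the fingers close, or fill a call up. It gives the time, the measured TCP pose, the force and the opening at its end, in the units of the state.
- get_state(): the state, without advancing time (a new reading comes with each control period).
- get_image(name): name is "scene" or "top" or "wrist"; returns a dict with "img" (480x640x3 uint8, blue, green, red), "range_z" (480x640 float32, m along the optical axis (not along the pixel's ray), 0 where there is no reading), "fx", "fy", "cx", "cy" (pixels), "position" and "orientation" of the camera in the world; the wrist camera has in their place "T_tool_cam" (4x4, takes a point from camera to tool coordinates, whose origin is the TCP and whose axes are the flange's). Camera axes: x right, y up, looking along -z (the intrinsics and any distortion apply to the point x, -y, -z); pixel columns grow to the right and rows downward; lengths in m; the calibration is good to about 2 mm. A picture is of the moment at which its call begins: read the wrist's pose just before it.
- close_job(): hands the job in, once; it reports no verdict.
The state is a dict: "time": time; "joint_pos": joint angles; "dq": joint speeds; "tau": joint torques, N m; "position": TCP position; "orientation": TCP orientation; "force": force on the tool from outside, world axes, zero at the start; "ft_torque": the same for the moment, N m; "finger_gap": opening from 0.0 (shut) to 1.0 (fully open).
Only numpy, scipy, OpenCV 4.12 (cv2) and the standard library are available. Lean on these libraries where they do the work, as an engineer would, in place of code of your own. Each camera call takes 0.05 s, during which the arm holds its last target.

TASK

Take the dark steel cover plate by its grey handle, set it in the trough of the jig, slide it along over the two locating pins hidden beneath it until it drops on, then press it down against the spring pad until it is fully home. Finish while still holding the cover by its handle, pressed fully down: do not let go. Leave the pot, the glass tile and the sanding block where they are.

Things in the scene. Friction and masses are not known exactly. Their poses are not given: they have to be found in the camera images.
- cover: Loose dark steel plate, 60 (x) x 150 (y) x 17 (z) mm, 0.24-0.36 kg, lying handle up; half-turn symmetric. Underside: two blind slots 14 mm deep at y = -45 and +45 mm, x = 0, 18 mm wide in x, 13 in y. Origin: centre of the underside, z up. Its underside is 32 mm above the jig's origin when riding on the pin tips, 25 when dropped on the pad, 20 fully home.
- cover_handle (a point): Middle of the cover's handle, 33 mm above its underside: an upright grey block at the plate's centre, 42 mm along the cover's x, 18 mm thick along its y (grasp it from above across these 18 mm), from 17 to 49 mm above the underside. Axes as the cover's.
- jig: Fixed aluminium jig, base 94 (x) x 196 (y) mm: a trough along y, 66 mm wide inside, between two fences 46 mm high with flared lips (mouth 71 mm). Open at +y, stop wall at -y. On its centre line stand two hidden chamfered pins, 10 mm thick, 90 mm apart along y, tips 32 mm high, on a pin block with a spring pad between them. Origin: centre of the underside, on the table; z up.
- jig_stop (a point): Middle of the stop wall's inner face, at y = -90 mm of the jig, 40 mm high (a cover touching it is centred at y = -15 mm). The pin block is clamped with its middle anywhere from 80 to 100 mm from here along the jig's +y: it differs each time, is not told, and must be felt. The cover drops when centred on it within about 1.5 mm along y.
- pad (a joint): How far the spring pad in the jig is pressed down: 0 free, 0.005 m fully down. It starts to yield at 6 N and takes 12 N at the bottom, of which the cover's weight gives about 3 N; it pushes the cover up again by 5 mm if the pressing stops.
- parts_pot: white round pot with a green lid, 45 mm across, 43 mm high, standing; a bystander; origin under its centre
- gloss_tile: black glass tile in a dark frame, 62x88x13 mm, lying flat; a bystander; origin under its centre
- sanding_block: brown cork block in abrasive paper, 48x85x25 mm; a bystander; origin under its centre

How it is judged:
By the outcome, as a careful person would: the job done as asked, in the order asked, and still so for the second after the job is handed in, while the arm keeps its last pose, push and grip.
It also fails if it takes over 51 s, if anything falls off the work surface, if the arm or the gripper's body presses on something with over 40 N, if the wrist force passes 120 N, or if a joint passes its speed limit or range.

## Working session

There is one attempt and no reset: what is moved stays moved. The work goes in short steps, Python scripts to look and compute and a shell command to move; the robot and the scene stay as the last step left them, time stands still between calls to the robot, and variables do not carry over. Pictures are saved under pics/ and viewed, and the job is handed in when it is done.

```bash
mkdir -p pics; ls
python3 - <<'E'
from workcell import get_state,get_image
import cv2,pickle
s=get_state();print(s)
for n in ["scene","top"]:
    d=get_image(n);cv2.imwrite(f"pics/{n}0.png",d["img"]);pickle.dump(d,open(f"{n}0.pkl","wb"))
    print(n,d["fx"],d["fy"],d["cx"],d["cy"],d["position"],d["orientation"],[k for k in d])
E
```

```text
pics
{'time': 0.0, 'joint_pos': array([66.14202708, 24.93679801,  1.43083549, 90.18967973, -0.66186422,
       64.97285897, -4.30258596]), 'dq': array([-0.06571235, -0.08420867,  0.04616943,  0.01294147, -0.09504218,
        0.07296761, -0.05525338]), 'tau': array([ 1.03710521e-03, -6.67850518e+01,  9.85643081e-01, -3.14460683e+01,
       -6.03769999e-02,  4.26385424e-02,  1.36416920e-04]), 'position': array([ 0.19269312, -0.5940131 ,  0.22593733]), 'orientation': array([-1.79909535e+02,  1.07600735e-02,  1.79769380e+01]), 'force': array([-0.29362148,  0.7836768 , -0.07720867]), 'ft_torque': array([-0.01767842,  0.00622485,  0.00695385]), 'finger_gap': 1.0001181767893688}
scene 553.5842299707917 553.5842299707917 306.87872921948195 246.0465344626174 [-0.23677426  0.50999179  1.05240772] [  41.56460983    0.26295586 -124.29322967] ['img', 'range_z', 'fx', 'fy', 'cx', 'cy', 'position', 'orientation']
top 525.0478415162029 525.0478415162029 313.99082955489746 237.7757535151069 [0.3259831 0.0324985 1.6993921] [  6.48936161  -0.36413651 -89.39434868] ['img', 'range_z', 'fx', 'fy', 'cx', 'cy', 'position', 'orientation']
```

View pics/scene0.png

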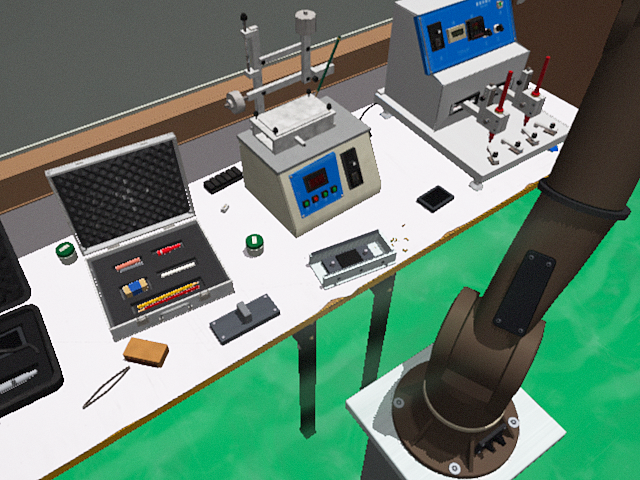

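View pics/top0.png

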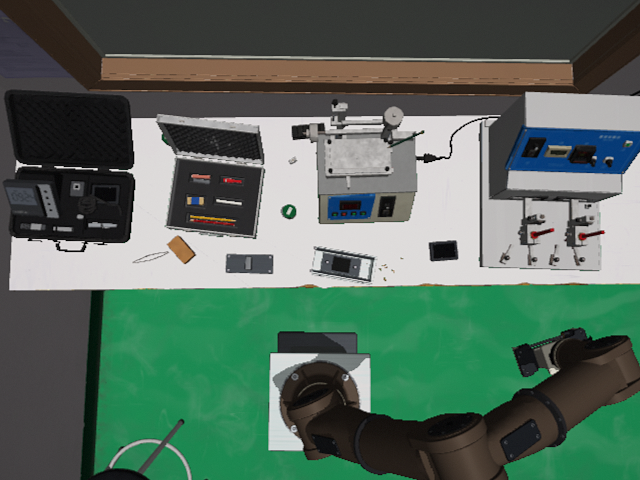

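```bash
cat > h.py <<'E'
import numpy as np,pickle,cv2
from scipy.spatial.transform import Rotation as Ro
def R(o): return Ro.from_euler('xyz',o,degrees=True).as_matrix()
def ray(d,u,v):
    r=np.array([(u-d["cx"])/d["fx"],-(v-d["cy"])/d["fy"],-1.])
    return np.array(d["position"]),R(d["orientation"])@r
def onz(d,u,v,z):
    p,r=ray(d,u,v); return p+r*(z-p[2])/r[2]
def rng(d,u,v):
    p,r=ray(d,u,v); return p+r*d["range_z"][int(round(v)),int(round(u))]
def tri(d1,a,d2,b):
    p,r=ray(d1,*a);q,s=ray(d2,*b)
    r/=np.linalg.norm(r);s/=np.linalg.norm(s)
    t=np.linalg.lstsq(np.c_[r,-s],q-p,rcond=None)[0]
    x,y=p+r*t[0],q+s*t[1]
    return (x+y)/2,np.linalg.norm(x-y)
def ld(n): return pickle.load(open(n+".pkl","rb"))
E
python3 - <<'E'
from h import *
t=ld("top0");s=ld("scene0")
a=cv2.resize(t["img"][235:295,215:395],None,fx=4.4,fy=4.4,interpolation=cv2.INTER_CUBIC)
b=cv2.resize(s["img"][225:350,200:410],None,fx=3.8,fy=3.8,interpolation=cv2.INTER_CUBIC)[:,:800]
a=cv2.resize(t["img"][235:295,215:395],(800,267),interpolation=cv2.INTER_CUBIC)
cv2.imwrite("pics/ztop.png",a)
cv2.imwrite("pics/zscene.png",b[:475])
# world height image
from itertools import product
P=lambda d:np.stack(np.meshgrid(np.arange(640),np.arange(480)),-1)
for d,n in((t,"top"),(s,"sc")):
    g=P(d);r=np.stack([(g[...,0]-d["cx"])/d["fx"],-(g[...,1]-d["cy"])/d["fy"],-np.ones((480,640))],-1)
    W=np.array(d["position"])+(r@R(d["orientation"]).T)*d["range_z"][...,None]
    np.save("W"+n,W)
W=np.load("Wtop.npy")
for u,v in((250,264),(240,264),(300,264),(343,265),(330,270),(250,280),(288,212),(443,250),(181,249)):print((u,v),W[v,u].round(4))
E
```

```text
(250, 264) [0.4286 0.2244 0.048 ]
(240, 264) [0.4308 0.2613 0.0076]
(300, 264) [ 0.4342  0.0684 -0.0119]
(343, 265) [ 0.43   -0.0695  0.027 ]
(330, 270) [ 0.414  -0.0284  0.0199]
(250, 280) [0.3799 0.2284 0.0021]
(288, 212) [0.5973 0.1081 0.0372]
(443, 250) [ 0.483  -0.3936  0.0113]
(181, 249) [0.4754 0.448  0.0273]
```

Run:
```python
import numpy as np
W=np.load("Wsc.npy")
for u,v in((243,309),(225,330),(270,310),(350,258),(300,300),(255,242)):print((u,v),W[v,u].round(4))
```

```text
(243, 309) [0.4272 0.2329 0.0495]
(225, 330) [0.423  0.2846 0.016 ]
(270, 310) [0.4131 0.174  0.0147]
(350, 258) [ 0.4272 -0.0642  0.0246]
(300, 300) [ 0.4087  0.0952 -0.0032]
(255, 242) [0.5866 0.1078 0.0452]
```

View pics/ztop.png

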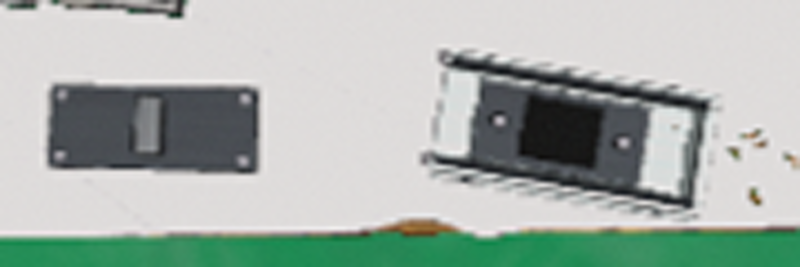

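View pics/zscene.png

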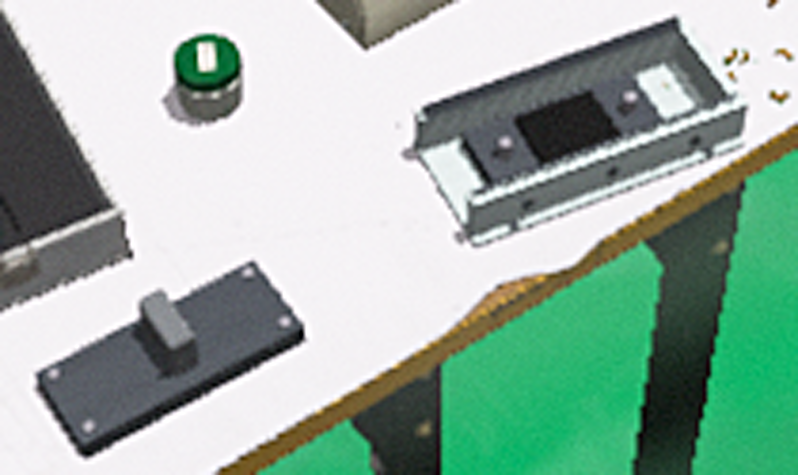

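Run:
```python
from h import *
t=ld("top0");s=ld("scene0")
def mask(d,box,lo,hi):
    u0,v0,u1,v1=box;g=cv2.cvtColor(d["img"],cv2.COLOR_BGR2GRAY);m=np.zeros_like(g);m[v0:v1,u0:u1]=cv2.inRange(g,lo,hi)[v0:v1,u0:u1];return m
# cover in top: dark on white
m=mask(t,(220,248,280,278),0,140)
c=max(cv2.findContours(m,0,1)[0],key=cv2.contourArea)
r=cv2.minAreaRect(c);b=cv2.boxPoints(r);print("cover rect",r)
p=np.array([onz(t,u,v,.017) for u,v in b]);print(p.round(4));print("c",p.mean(0),[np.linalg.norm(p[i]-p[i-1]) for i in range(2)])
for i in range(2):
    e=p[i+1]-p[i];print("ang",np.degrees(np.arctan2(e[1],e[0])))
# handle: W heights
for n,d in(("Wtop",t),("Wsc",s)):
    W=np.load(n+".npy")
    k=(W[...,2]>.04)&(W[...,2]<.06)&(abs(W[...,0]-.43)<.06)&(abs(W[...,1]-.23)<.09)
    print(n,k.sum(),np.median(W[k],0) if k.sum() else 0)
    k=(W[...,2]>.008)&(W[...,2]<.03)&(abs(W[...,0]-.43)<.08)&(abs(W[...,1]-.23)<.13);print(k.sum(),W[k].mean(0),W[k].min(0),W[k].max(0))
    k=(W[...,2]>.035)&(W[...,2]<.06)&(abs(W[...,0]-.43)<.1)&(abs(W[...,1]+.07)<.13)
    q=W[k];print("fence",k.sum(),q.min(0),q.max(0)); print(cv2.minAreaRect((q[:,:2]*1000).astype(np.float32)))
# jig end corners by tri from zoomed pixel positions
def T(x,y):return(215+(x+.5)*180/800-.5,235+(y+.5)*60/267-.5)
def S(x,y):return(200+(x+.5)/3.8-.5,225+(y+.5)/3.8-.5)
for nm,a,b in(("far open lip",(445,52),(417,112)),("far stop top",(710,102),(676,20)),("near stop",(690,206),(742,103)),("near open",(428,157),(470,203)),("pin L",(500,120),(503,143)),("pin R",(624,142),(629,98)),("screw TL",(61,95),(247,272)),("screw BR",(242,160),(89,426)),("screwTR",(245,99),(285,322)),("screwBL",(61,156),(55,373)),):
    print(nm,tri(t,T(*a),s,S(*b)))
```

```text
cover rect ((249.0, 263.5), (19.0, 46.0), 90.0)
[[0.4619 0.3057 0.017 ]
 [0.4635 0.1581 0.017 ]
 [0.4025 0.157  0.017 ]
 [0.4009 0.3039 0.017 ]]
c [0.43220493 0.23119398 0.017     ] [np.float64(0.06093404995563013), np.float64(0.14760006469546846)]
ang -89.36428692152997
ang -178.87673415635243
Wtop 78 [0.43459183 0.23241166 0.04802789]
835 [0.43323004 0.23251541 0.01635236] [0.3566003  0.10622625 0.00800474] [0.50886589 0.35277574 0.02970365]
fence 452 [ 0.37630916 -0.17061554  0.03500014] [0.4884516  0.03231149 0.05442817]
((432.0050048828125, -69.74102783203125), (195.32200622558594, 86.22735595703125), 80.85015869140625)
Wsc 141 [0.42695952 0.23319944 0.04709721]
1453 [0.42644076 0.23531614 0.01542622] [0.39708287 0.15677899 0.00800154] [0.50974519 0.30779413 0.02960865]
fence 716 [ 0.36987998 -0.17363405  0.03500617] [0.48416237 0.03242656 0.05035669]
((426.0386962890625, -70.92594146728516), (196.85372924804688, 89.34676361083984), 81.36817169189453)
far open lip (array([0.48600703, 0.01896406, 0.03798877]), np.float64(0.0058813126120818675))
far stop top (array([ 0.45353991, -0.16889661,  0.03832026]), np.float64(0.001683305033385847))
near stop (array([ 0.37727196, -0.15722629,  0.03506999]), np.float64(0.008225212093629338))
near open (array([0.41132201, 0.03040524, 0.03088342]), np.float64(0.005640255550298166))
pin L (array([ 0.44023079, -0.01904387,  0.0262657 ]), np.float64(0.0006213176159960098))
pin R (array([ 0.42519621, -0.10844251,  0.02592393]), np.float64(0.00134701037150118))
screw TL (array([0.41336232, 0.23935078, 0.13245368]), np.float64(0.1034273148900708))
screw BR (array([ 0.4410001 ,  0.22622245, -0.08000987]), np.float64(0.11569970039616848))
screwTR (array([ 0.44970605,  0.15812463, -0.03625515]), np.float64(0.028181951555044653))
screwBL (array([0.41422422, 0.29774186, 0.06588472]), np.float64(0.01975162440564254))
```

```bash
python3 -m creep '20 35 0 -2; 45 75 0 -4; 70 112 0 -6; 95 150 0 -9; 120 187 0 -12; 145 225 0 -14; 168 260 0 -16; 190 295 0 -18' 100
```

```text
time: 0.9
position: [0.3834, -0.2973, 0.2259]
orientation: [-179.9, 0.0, -0.1]
force: [0.3, -0.8, 0.3]
finger_gap: 0.998
```

```bash
python3 -m creep '5 35 5 0; 12 75 10 0; 20 115 20 0; 28 155 30 0; 35 190 40 0; 42 220 40 0; 45 237 40 0; 47 237 40 0'
cat > w.py <<'E'
import sys
from workcell import get_state,get_image
from h import *
n=sys.argv[1]
s=get_state();d=get_image("wrist")
T=np.eye(4);T[:3,:3]=R(s["orientation"]);T[:3,3]=s["position"]
C=T@np.array(d["T_tool_cam"]);d["C"]=C
d["position"]=C[:3,3];d["orientation"]=Ro.from_matrix(C[:3,:3]).as_euler('xyz',degrees=True)
pickle.dump(d,open(n+".pkl","wb"));cv2.imwrite(f"pics/{n}.png",d["img"])
print(s["position"],s["orientation"],s["force"],s["finger_gap"]);print(d["position"],d["orientation"],d["fx"],d["cx"],d["cy"],[k for k in d])
E
python3 w.py w1
```

```text
time: 1.7
position: [0.4304, -0.0576, 0.2659]
orientation: [-179.9, 0.0, 0.2]
force: [-0.3, -0.3, -0.0]
finger_gap: 1.003
[ 0.4304339  -0.05760428  0.26589895] [-1.79872821e+02  2.09870353e-02  1.66963254e-01] [-0.28361247 -0.32434945 -0.0121572 ] 1.0031538701561973
[ 0.51452231 -0.05779382  0.42437197] [-17.89468684   0.10572033 -89.84842401] 364.40085219880626 322.34362928267547 244.05853629810758 ['img', 'range_z', 'fx', 'fy', 'cx', 'cy', 'T_tool_cam', 'C', 'position', 'orientation']
```

View pics/w1.png

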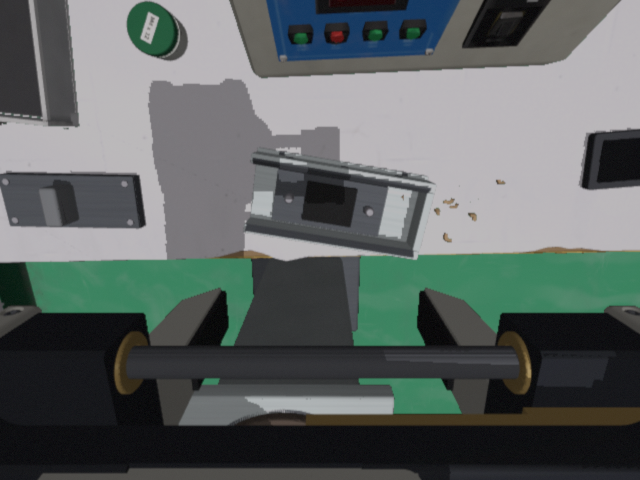

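Run:
```python
from h import *
w=ld("w1")
cv2.imwrite("pics/z1j.png",cv2.resize(w["img"][140:265,240:440],(800,500),interpolation=cv2.INTER_CUBIC))
cv2.imwrite("pics/z1c.png",cv2.resize(w["img"][160:240,0:160],(800,400),interpolation=cv2.INTER_CUBIC))
```

```text
(no output)
```

View pics/z1j.png

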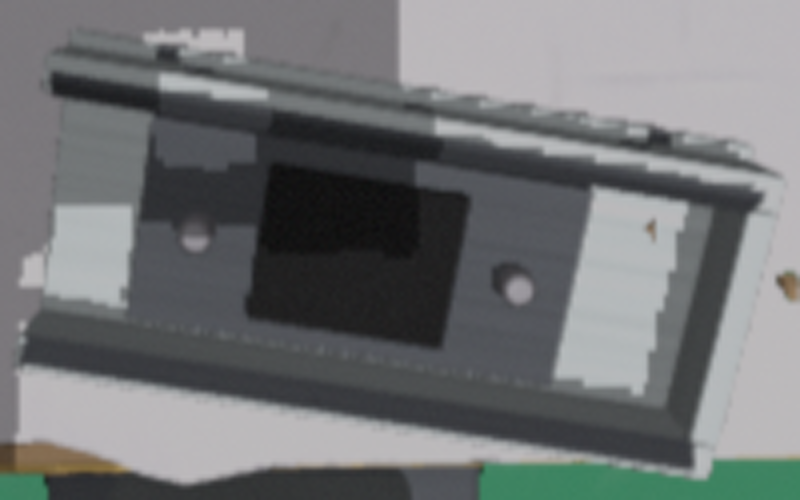

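View pics/z1c.png

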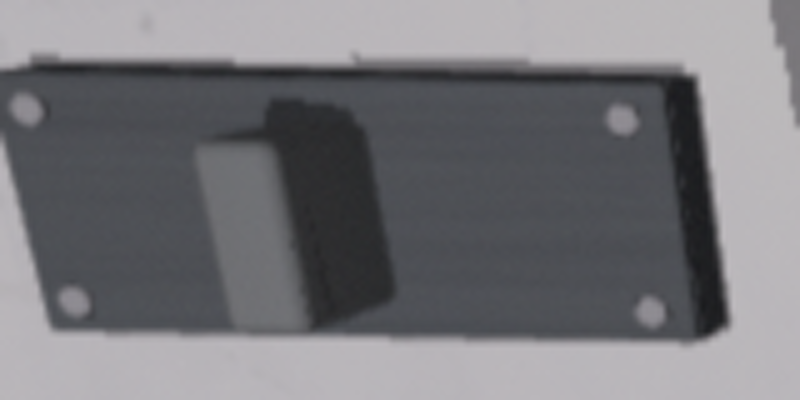

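Run:
```python
from h import *
w=ld("w1");t=ld("top0")
J=lambda x,y:(240+(x+.5)/4-.5,140+(y+.5)/4-.5)
C=lambda x,y:((x+.5)/5-.5,160+(y+.5)/5-.5)
def T(x,y):return(215+(x+.5)*180/800-.5,235+(y+.5)*60/267-.5)
print("pins", *[tri(w,J(*a),t,T(*b)) for a,b in(((195,235),(500,120)),((518,288),(624,142)))])
p=[onz(w,*J(*a),.032) for a in((195,235),(518,288))];print(p,np.linalg.norm(p[0]-p[1]),np.degrees(np.arctan2(*(p[0]-p[1])[:2])),(p[0]+p[1])/2)
sc=[((27,108),(61,95)),((622,119),(245,99)),((652,312),(242,160)),((75,302),(61,156))]
print("screws",*[tri(w,C(*a),t,T(*b)) for a,b in sc])
q=np.array([onz(w,*C(*a),.017) for a,b in sc]);print(q.round(4),q.mean(0))
q2=np.array([onz(t,*T(*b),.017) for a,b in sc]);print(q2.round(4),q2.mean(0))
for x in(q,q2):print([np.degrees(np.arctan2(*(x[i]-x[j])[:2])) for i,j in((0,1),(3,2))])
h=np.array([onz(w,*C(*a),.049) for a in((196,143),(272,140),(308,328),(235,328))]);print("handle",h.round(4),h.mean(0))
f=[("fence far in/out open",(50,70)),("far stop",(775,180)),("near stop",(695,472)),("near open",(22,362)),]
for n,a in f: print(n,onz(w,*J(*a),.046).round(4))
```

```text
pins (array([ 0.43984368, -0.019402  ,  0.02977489]), np.float64(0.001570508175160051)) (array([ 0.42538721, -0.10808362,  0.03202453]), np.float64(0.001328044335502677))
[array([ 0.43992269, -0.02032039,  0.032     ]), array([ 0.42547248, -0.1087476 ,  0.032     ])] 0.08960011386017944 9.280876866147507 [ 0.43269759 -0.06453399  0.032     ]
screws (array([0.45547404, 0.2982578 , 0.0151227 ]), np.float64(0.0006170411473714394)) (array([0.45375255, 0.16505105, 0.01586199]), np.float64(0.001189348756961144)) (array([0.40942164, 0.16604764, 0.01535953]), np.float64(0.002092197326608557)) (array([0.41140438, 0.29654358, 0.01792039]), np.float64(0.0004702217952249492))
[[0.4555 0.2965 0.017 ]
 [0.4534 0.1641 0.017 ]
 [0.409  0.1645 0.017 ]
 [0.411  0.2972 0.017 ]] [0.43220562 0.23060014 0.017     ]
[[0.4556 0.2981 0.017 ]
 [0.4542 0.1652 0.017 ]
 [0.4102 0.1665 0.017 ]
 [0.4117 0.2968 0.017 ]] [0.43292683 0.23164177 0.017     ]
[np.float64(0.8911414527039925), np.float64(0.8465304584412849)]
[np.float64(0.613354529044736), np.float64(0.6397994304641766)]
handle [[0.453  0.2356 0.049 ]
 [0.4537 0.2198 0.049 ]
 [0.4135 0.221  0.049 ]
 [0.4135 0.2366 0.049 ]] [0.43342476 0.22826294 0.049     ]
fence far in/out open [0.4847 0.014  0.046 ]
far stop [ 0.4574 -0.1723  0.046 ]
near stop [ 0.3769 -0.1579  0.046 ]
near open [0.4079 0.0259 0.046 ]
```

```bash
python3 -m creep '0 40 0 0; 0 85 0 0; 0 130 -10 0; 1 175 -30 0; 1 215 -60 -1; 1 255 -90 -1; 1 280 -110 -1; 2 288 -116 -1'; python3 w.py w2
```

```text
time: 2.55
position: [0.4315, 0.2296, 0.1475]
orientation: [-180.0, 0.2, -0.8]
force: [0.5, -0.2, -0.9]
finger_gap: 1.003
[0.43150273 0.22961148 0.14746834] [-179.96183309    0.21888274   -0.81222837] [ 0.54866528 -0.19866324 -0.86333159] 1.0026621143867025
[0.51612583 0.22823196 0.30565257] [-1.80922117e+01  1.62696238e-02 -9.08276746e+01] 364.40085219880626 322.34362928267547 244.05853629810758 ['img', 'range_z', 'fx', 'fy', 'cx', 'cy', 'T_tool_cam', 'C', 'position', 'orientation']
```

View pics/w2.png

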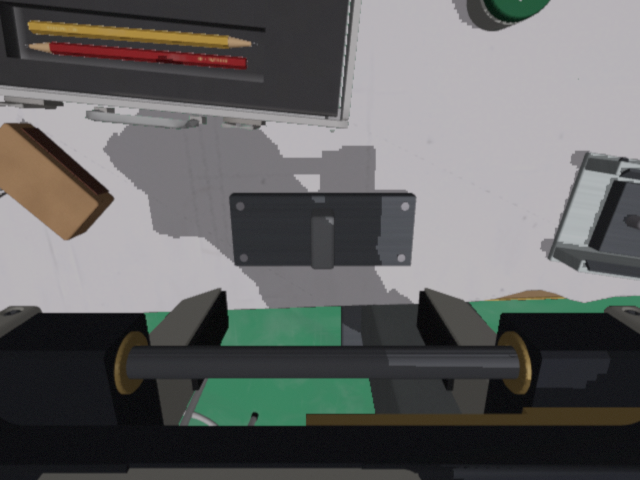

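Run:
```python
from h import *
w=ld("w2");w1=ld("w1")
C=lambda x,y:((x+.5)/5-.5,160+(y+.5)/5-.5)
A=[(240,206),(405,206.5),(402,258),(243.5,258)];B=[(27,108),(622,119),(652,312),(75,302)]
q=np.array([onz(w,*a,.017) for a in A]);print(q.round(4),q.mean(0),[np.degrees(np.arctan2(*(q[i]-q[j])[:2])) for i,j in((0,1),(3,2))])
print(*[tri(w,a,w1,C(*b)) for a,b in zip(A,B)])
h=np.array([onz(w,*a,.049) for a in((311.5,216),(333.5,216),(333,268),(311.5,268))]);print(h.round(4),h.mean(0))
```

```text
[[0.455  0.2956 0.017 ]
 [0.4527 0.1626 0.017 ]
 [0.4085 0.1626 0.017 ]
 [0.4104 0.2964 0.017 ]] [0.43167077 0.22929669 0.017     ] [np.float64(1.0008316653897913), np.float64(0.8216617023857231)]
(array([0.45553761, 0.29517037, 0.01858289]), np.float64(0.0003016880502956211)) (array([0.45345064, 0.16305384, 0.01908569]), np.float64(0.0005220584129297418)) (array([0.40953552, 0.16320393, 0.01948679]), np.float64(0.00021507093702717367)) (array([0.41116927, 0.29597741, 0.01854129]), np.float64(0.0003657633506862916))
[[0.4537 0.237  0.049 ]
 [0.4535 0.2211 0.049 ]
 [0.4131 0.2217 0.049 ]
 [0.4133 0.238  0.049 ]] [0.43341841 0.2294787  0.049     ]
```

```bash
python3 -m creep '0 0 -25 0; 0 0 -50 0; 1 0 -75 0; 1 0 -95 0; 1 0 -110 0; 1 0 -120 0; 1 0 -126 0; 1 0 -126 0'; python3 -m creep '0 0 0 0; 0 0 0 0; 0 0 0 0; 0 0 0 0; 0 0 0 0; 0 0 0 0; 0 0 0 0; 0 0 0 0' 0
```

```text
time: 3.4
position: [0.4334, 0.2286, 0.0217]
orientation: [-180.0, 0.2, -0.9]
force: [-0.3, -0.5, 0.5]
finger_gap: 0.997
time: 4.2
position: [0.4333, 0.2286, 0.0216]
orientation: [-180.0, 0.2, -0.9]
force: [-0.4, 0.7, -0.2]
finger_gap: 0.353
```

```bash
python3 -m creep '0 0 0 0; 0 0 0 0; 0 0 0 0; 0 0 0 0; 0 0 0 0; 0 0 0 0; 0 0 0 0; 0 0 0 0' 0
```

```text
time: 5.0
position: [0.4333, 0.2286, 0.0217]
orientation: [-180.0, 0.2, -0.9]
force: [-0.2, 2.0, -1.0]
finger_gap: 0.198
```

```bash
python3 -m creep '0 0 5 0; 0 0 20 0; 0 0 45 0; 0 0 75 0; 0 -20 95 0; 0 -50 105 0; 0 -80 105 -1; 0 -110 105 -2'; python3 -m creep '0 -30 0 -1; 0 -60 0 -2; 1 -90 0 -3; 2 -120 0 -4; 3 -145 0 -5; 3 -160 0 -6; 3 -168 0 -6.4; 3 -169 0 -6.4'; python3 w.py w3
```

```text
time: 5.8
position: [0.4331, 0.1173, 0.1273]
orientation: [180.0, 0.2, -2.9]
force: [-0.8, 0.1, -2.0]
finger_gap: 0.193
time: 6.6
position: [0.4359, -0.052, 0.1273]
orientation: [180.0, 0.2, -9.4]
force: [0.4, 0.1, -2.4]
finger_gap: 0.193
[ 0.43594296 -0.05198024  0.12725902] [179.996147     0.18233208  -9.38098275] [ 0.41352231  0.11165237 -2.41744149] 0.19314593701363847
[ 0.51935428 -0.06573663  0.28549687] [-1.80521148e+01 -2.92975285e-02 -9.93962505e+01] 364.40085219880626 322.34362928267547 244.05853629810758 ['img', 'range_z', 'fx', 'fy', 'cx', 'cy', 'T_tool_cam', 'C', 'position', 'orientation']
```

View pics/w3.png

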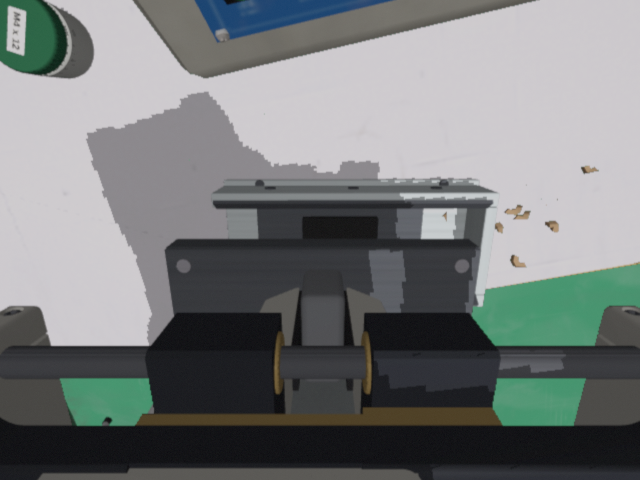

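Run:
```python
from h import *
w=ld("w3")
cv2.imwrite("pics/z3.png",cv2.resize(w["img"][170:320,160:510],(800,343),interpolation=cv2.INTER_CUBIC))
```

```text
(no output)
```

View pics/z3.png

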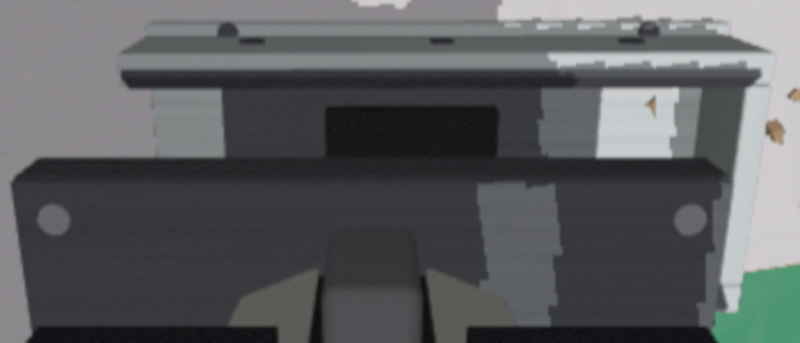

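Run:
```python
from h import *
w=ld("w3");w1=ld("w1")
Z=lambda x,y:(160+(x+.5)*350/800-.5,170+(y+.5)*150/343-.5)
J=lambda x,y:(240+(x+.5)/4-.5,140+(y+.5)/4-.5)
a=np.radians(9.2);ey=np.array([np.sin(a),np.cos(a)]);ex=np.array([np.cos(a),-np.sin(a)])
o=np.array([.4327,-.0645])
def jf(p):return (np.array([(p[:2]-o)@ex,(p[:2]-o)@ey])*1000).round(1)
zc=.1273-.0217+.017
s=[onz(w,*Z(*p),zc) for p in((54,219),(690,219))];print("cover mid",(s[0]+s[1])/2,jf((s[0]+s[1])/2), "ang",np.degrees(np.arctan2(*(s[0]-s[1])[:2])),np.linalg.norm(s[0]-s[1]))
print("  expect offset x 22 from centre")
for n,p in(("inner mouth L",(122,71)),("inner mouth R",(757,73)),("outer L",(137,51)),("outer R",(770,53))):
    q=onz(w,*Z(*p),.046);print(n,q.round(4),jf(q))
for p in((327,107),(497,107)):print("pad far",jf(onz(w,*Z(*p),.025)))
for p in((275,163),(470,195),(442,348),(250,318)):print("pad w1",jf(onz(w1,*J(*p),.025)))
for n,p in(("stop inner top far",(755,207)),("near in",(693,440)),("near fence inner mouth L",(42,312)),("R",(690,440)),("far mouth L",(52,75)),("R",(758,205))):print(n,jf(onz(w1,*J(*p),.046)))
print("tcp",jf(np.array([.43594,-.05198])))
```

```text
cover mid [ 0.45628776 -0.05545965  0.1226    ] [21.8 12.7] ang 9.40774275909887 0.1333819903379036
  expect offset x 22 from centre
inner mouth L [0.4841 0.0137 0.046 ] [38.2 85.4]
inner mouth R [ 0.4533 -0.1687  0.046 ] [ 37.  -99.6]
outer L [0.4891 0.0079 0.046 ] [44.1 80.5]
outer R [ 0.4586 -0.1726  0.046 ] [  42.8 -102.6]
pad far [22.1 27.1]
pad far [ 22.  -27.5]
pad w1 [21.8 26.4]
pad w1 [ 21.9 -27.7]
pad w1 [-22.  -28.2]
pad w1 [-22.2  26.8]
stop inner top far [ 34.  -99.1]
near in [-31.1 -98.4]
near fence inner mouth L [-24.3  81.3]
R [-31.2 -97.6]
far mouth L [37.6 85.2]
R [ 34.6 -99.7]
tcp [ 1.2 12.9]
```

```bash
python3 -m creep '0 0 -15 0; 0 0 -30 0; 0 0 -42 0; 0 0 -52 0; 0 0 -60 0; 0 0 -65 0; 0 0 -68 0; 0 0 -70 0'; python3 -m creep '0 0 -1 0; 0 0 -2 0; 0 0 -2.5 0; 0 0 -3 0; 0 0 -3.5 0; 0 0 -4 0; 0 0 -4 0; 0 0 -4 0'
```

```text
time: 7.45
position: [0.4362, -0.0511, 0.0572]
orientation: [-180.0, 0.2, -9.3]
force: [-0.7, -0.0, -3.0]
finger_gap: 0.195
time: 8.25
position: [0.4363, -0.0512, 0.0535]
orientation: [-180.0, 0.1, -9.3]
force: [-1.8, 0.4, 4.9]
finger_gap: 0.193
```

```bash
python3 -m creep '-0.2 -1 -0.3 0; -0.4 -2.5 -0.3 0; -0.6 -4 -0.3 0; -0.9 -5.5 -0.3 0; -1.1 -7 -0.3 0; -1.3 -8 -0.3 0; -1.4 -8.5 -0.3 0; -1.4 -8.5 -0.3 0'; python3 -c "
from workcell import get_state;s=get_state();print(s['position'],s['force'],s['ft_torque'],s['orientation'])"
```

```text
time: 9.05
position: [0.4354, -0.0598, 0.0534]
orientation: [-180.0, 0.1, -9.3]
force: [2.1, 3.5, 4.5]
finger_gap: 0.198
[ 0.4354397  -0.05979521  0.05336213] [2.12589217 3.46945363 4.47284935] [ 0.78281741 -0.43315558  0.04407065] [-1.79981468e+02  8.93246068e-02 -9.31262594e+00]
```

```bash
python3 -m creep '-0.1 -0.4 -0.3 0; -0.1 -0.8 -0.4 0; -0.2 -1.2 -0.4 0; -0.3 -1.6 -0.4 0; -0.3 -2 -0.4 0; -0.4 -2.4 -0.4 0; -0.4 -2.8 -0.4 0; -0.4 -2.8 -0.4 0'; python3 -c "
from workcell import get_state;s=get_state();print(s['position'],s['force'],s['ft_torque'],s['orientation'])"
```

```text
time: 9.85
position: [0.4344, -0.0631, 0.0526]
orientation: [180.0, 0.2, -9.4]
force: [-0.4, 0.1, -2.2]
finger_gap: 0.192
[ 0.43436653 -0.0631195   0.05260795] [-0.4141889   0.12430609 -2.17882084] [ 0.00196904 -0.00356319 -0.01818894] [ 1.79987079e+02  1.60681766e-01 -9.35189878e+00]
```

```bash
python3 -m creep '0 0 -0.5 0; 0 0 -1 0; 0 0 -1.5 0; 0 0 -2 0; 0 0 -2.5 0; 0 0 -2.5 0; 0 0 -2.5 0; 0 0 -2.5 0'; python3 -c "
from workcell import get_state;s=get_state();print(s['position'],s['force'],s['ft_torque'],s['orientation'])"
```

```text
time: 10.65
position: [0.4344, -0.0631, 0.0501]
orientation: [180.0, 0.2, -9.3]
force: [-0.5, -0.3, -2.3]
finger_gap: 0.194
[ 0.43435123 -0.06313051  0.05010556] [-0.5173378  -0.29026851 -2.2953542 ] [0.03514015 0.03694188 0.01528663] [ 1.79985030e+02  1.61811937e-01 -9.34946079e+00]
```

```bash
python3 -m creep '0 0 -0.7 0; 0 0 -1.4 0; 0 0 -2.1 0; 0 0 -2.8 0; 0 0 -3.5 0; 0 0 -4 0; 0 0 -4 0; 0 0 -4 0'; python3 -c "
from workcell import get_state;s=get_state();print(s['position'],s['force'],s['ft_torque'],s['orientation'])"
```

```text
time: 11.45
position: [0.4344, -0.0632, 0.0463]
orientation: [180.0, 0.2, -9.4]
force: [-1.4, -1.0, 3.5]
finger_gap: 0.191
[ 0.43436398 -0.06316252  0.04626043] [-1.35054274 -0.95067742  3.50325322] [-0.02069324  0.37056426 -0.04077709] [ 1.79979107e+02  1.55235387e-01 -9.35118589e+00]
```

```bash
python3 -m creep '0 0 -1 0; 0 0 -2 0; 0 0 -3 0; 0 0 -4 0; 0 0 -4.7 0; 0 0 -5.2 0; 0 0 -5.4 0; 0 0 -5.4 0'; python3 -c "
from workcell import get_state;s=get_state();print(s['position'],s['force'],s['ft_torque'],s['orientation'])"
```

```text
time: 12.25
position: [0.4344, -0.0632, 0.0416]
orientation: [180.0, 0.1, -9.3]
force: [-5.3, -0.5, 18.3]
finger_gap: 0.192
[ 0.43440213 -0.06318681  0.04156567] [-5.29899266 -0.4939788  18.3463017 ] [ 1.73956367e-01  1.29440562e+00 -1.12554528e-03] [ 1.79956124e+02  1.31113858e-01 -9.34902622e+00]
```

```bash
python3 w.py w4
python3 - <<'E'
from workcell import get_image
from h import *
d=get_image("scene");pickle.dump(d,open("s4.pkl","wb"))
w=ld("w4");
a=cv2.resize(w["img"][170:320,130:530],(800,300),interpolation=cv2.INTER_CUBIC)
b=cv2.resize(d["img"][215:300,290:420],(459,300),interpolation=cv2.INTER_CUBIC)
b=cv2.copyMakeBorder(b,0,0,0,341,0)
cv2.imwrite("pics/z4.png",np.r_[a,b])
E
```

```text
[ 0.43440213 -0.06318681  0.04156567] [ 1.79956124e+02  1.31113858e-01 -9.34902622e+00] [-5.29899266 -0.4939788  18.3463017 ] 0.19183499452183747
[ 0.51769995 -0.07676519  0.19987862] [-1.80009104e+01 -6.93079044e-02 -9.93641911e+01] 364.40085219880626 322.34362928267547 244.05853629810758 ['img', 'range_z', 'fx', 'fy', 'cx', 'cy', 'T_tool_cam', 'C', 'position', 'orientation']
```

View pics/z4.png

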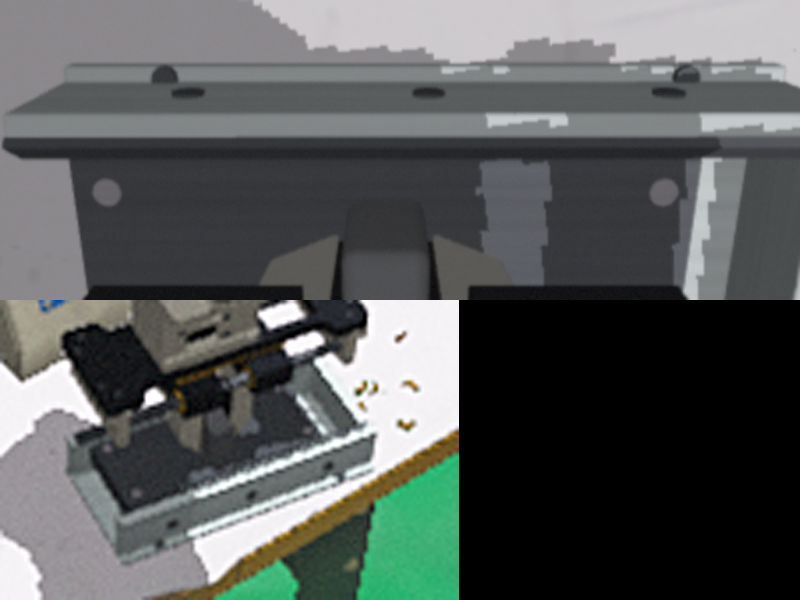

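Run:
```python
from workcell import get_state,get_image,close_job
for _ in range(6): get_image("top")
s=get_state();print(s['time'],s['position'],s['force'],s['finger_gap'])
```

```text
12.65 [ 0.43440678 -0.06316511  0.04156814] [-5.37888967  0.15583261 18.89830937] 0.19402509573361967
```

Position, force and grip all hold steady, so I'm handing the job in.

```bash
python3 -c "
from workcell import close_job;print(close_job())"
```

```text
the job is handed in; nothing more can be done
None
```

The cover is on the pins, pressed fully home and still held by its handle. I handed the job in at about 12.7 s.

I gripped the handle across its 18 mm and set the plate in the trough about 13 mm short of the pin block, riding on the pin tips. Then I slid it towards the stop under light pressure until it dropped, and pressed it down against the pad.

**Last checks:**
- **Drop:** after about 12 mm of sliding the contact force vanished, and the cover then went down freely onto the pad.
- **Fully home:** the tool ended 11.9 mm below the riding height; 12 mm is nominal. The upward force was 18–19 N, well above the roughly 9 N needed to bottom the pad, so it sits on the hard stop. Height and force stayed steady over a further 0.4 s of holding.
- **Grip:** the opening read about 0.19 (18 mm), and the cover's screws stayed at the same pixels in the wrist view, so the handle did not slip.
- **Bystanders:** no move went near the pot, tile or sanding block, but I did not measure them again at the end.

**Small disagreements:**
- A side force of about 5 N along x remained while pressing, probably from leaning on a fence or from arm compliance. I left it.
- Camera heights of the cover differed from nominal by up to 2.5 mm.

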